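# Copy a crystal model's slant to a swivel fence with a lockable bevel

## Task

Copy the slant of the wooden crystal model to the swivel fence with the sliding bevel: slide the bevel by its lock handle against the model, pressing gently until the blade lies flush on the model's side, and while it is still pressed there turn the handle clockwise until the blade is firmly locked. Then slide the locked bevel across to the fence and push gently with it, not touching the fence yourself, until the fence has swung flush against the blade, and let go, leaving the bevel locked and the fence at the model's angle. Do not disturb the other things.

Things in the scene. Friction and masses are not known exactly. Their poses are not given: they have to be found in the camera images.
- jig: Pale wooden board, 280 x 460 x 18 mm, fixed on the bench; origin at the middle of its underside. Its y axis runs along an aluminium rail (close to its robot-side edge, 112 mm towards -x from the origin), its x axis points across the board away from the rail. The model stands on its +y half, the fence on its -y half; the bevel between them slides along y.
- handle_grip (a point): Centre of the bevel's lock handle, a black bar 54 mm long, 12 mm thick, 30 mm tall, straight above the bevel's pivot, 84 mm above the bench (spans 69 to 99 mm; the carriage arm below it tops out at 63 mm, the rest is lower). x along the bar, z up; turns with the lock. Pinched across its thickness from above, it slides the bevel and, turned about z, locks the blade.
- handle (a joint): Turn of the lock handle, rad, about the vertical axis through the pivot: grows clockwise seen from above, 0 fully loose to 1.2 at its stop. Friction 0.15 N m; from about 0.4 a pad begins to bear on the blade, the turning gets stiffer, and from 1.0 on the blade is firmly locked; it stays where it is left.
- carriage (a joint): Place of the bevel's carriage along the rail, m, growing towards +y of the board (towards the model); 0 at the board's middle, stops at +-0.15. Sliding friction 2 N, plus 8 N per m/s. The pivot is 112 mm from the rail towards +x of the board, at x = 0 of the board's frame.
- blade: Bevel's steel blade, 96 x 8 x 26 mm, under the end of the carriage arm; origin at its centre, which is the pivot, 33 mm above the bench; x axis along its length. It swings +-0.7 rad from the board's x axis with light friction (0.05 N m) until locked; pressed against a flat side it turns flush by itself. 5 to 20 N is a good press; 25 N is too hard.
- model: Wooden crystal model on a steel foot: long hexagon from above, top 44 mm above the bench, two flat sides 110 mm long, 50 mm apart, 160 mm over the points. Origin under the foot's middle, x along the flat sides, turned 0.1 to 0.42 rad from the board's x. The wood sits up to 15 mm off the foot's middle in y, unmeasured: the side facing the bevel lies between y = -10 and -40 mm. It does not give way.
- fence: Swivel fence, a wooden bar 130 x 14 x 26 mm on a round swivel foot; origin on its pivot, 36 mm above the bench, x along the bar. The bar sits up to 10 mm off the pivot in y, unmeasured: the side facing the bevel lies between y = -3 and +17 mm. It turns about the pivot with friction (0.1 N m), up to 0.8 rad either way from the board's x axis, and stays where it is left.

How it is judged:
By the outcome, as a careful person would: the job done as asked, in the order asked, and still so for the second after the job is handed in, with the robot touching nothing.
It also fails if it takes over 64 s, if anything falls off the work surface, if the arm or the gripper's body presses on something with over 40 N, if the wrist force passes 120 N, or if a joint passes its speed limit or range.

## Robot

A 7-joint arm with a two-finger parallel gripper is mounted at the origin on the work surface. World frame = base frame: x ahead of the robot, y to its left, z up, the work surface at z = 0. Lengths are in m, angles in rad, forces in N, time in s.
With the tool pointing down it reaches from about 0.425 to 0.875 m from the base axis. Payload 9.9 kg.
Tool frame: the origin (TCP) lies at the very end of the fingers, on their centre line; the grasp point (between the pads) lies grip_depth behind it (grip_depth is the distance from the TCP to the grasp point, in m); z points along the fingers, y is the direction in which the jaws open and shut (so a half turn about z gives the same grasp; the last joint's range is limited). The gripper opens to 85 mm and grips with 20 to 120 N. Pads are 22 mm wide; open, the fingers measure 114 mm over their backs; the gripper's body (76 mm by 85 mm) begins 54 mm behind the grasp point. The pads swing forward as they close: fully open they stand 13 mm farther back than shut.
Start: joints at [1.052, 0.576, 0.025, 1.437, -0.015, 1.129, -0.057], TCP at [0.284, -0.612, 0.231] pointing down, gripper open.
Joint ranges: [-2.76, 2.76], [-0.34, 2.15], [-1.52, 1.57], [0.19, 2.46], [-1.09, 4.23], [0.17, 1.99], [-2.82, 2.82]. Speed limits (rad/s): [2.22, 2.22, 3.01, 3.01, 3.14, 3.14, 3.14].

## Interface

Orientations are given as a unit quaternion [w, x, y, z].
In Python, from plant import get_state, read_camera, camera_params, hand_in, grip_depth gives the robot as it stands.
- The arm moves only by the tool apply_moves, never from a script. Its argument "plan" is a list of rows, each an object of numbers: "dx", "dy", "dz": the shift along the world's x, y, z in m; "turn": the turn about the world's z in degrees; "fingers": the opening, from 0 (shut) to 1 (fully open). A call has 1 to 5 rows; each row shifts and turns the commanded pose from where the row before left it; what a row does not reach is not made up. A row lasts 1/8 s, in which the tool goes at most 62.5 mm and 10.7 degrees, less where a joint would pass 70% of its speed; a pose out of reach is approached as far as the arm can. A call with a gripper value outside its range is refused whole. The fingers move at their own pace and stop on an object; "force" is the grip in N (left out, the last holds). Time passes only in rows, so rows that do not move let the fingers close. It gives the time, the measured TCP pose, the force and the opening at its end, in the units of the state.
- get_state(): the state, without advancing time (a new reading comes with each control period).
- read_camera(name): name is "side" or "top"; returns (picture, depth): 400x640x3 uint8, red, green, blue; 400x640 float32, m along the optical axis (not along the pixel's ray), 0 where there is no reading.
- camera_params(name): a dict with "fx", "fy", "cx", "cy" (pixels), "view" (4x4, takes a point from world to camera coordinates). Camera axes: x right, y down, z forward; pixel columns grow to the right and rows downward; lengths in m; the calibration is good to about 2 mm. A picture is of the moment at which its call begins. camera_params takes no time and is no camera call.
- hand_in(): hands the job in, once; it reports no verdict.
The state is a dict: "clock": time; "q": joint angles; "qvel": joint speeds; "joint_efforts": joint torques, N m; "ee_pos": TCP position; "orientation": TCP orientation; "wrist_force": force on the tool from outside, world axes, zero at the start; "moment": the same for the moment, N m; "grip_width": opening from 0.0 (shut) to 1.0 (fully open).
Only numpy, scipy, OpenCV 4.12 (cv2) and the standard library are available. Lean on these libraries where they do the work, as an engineer would, in place of code of your own. Each camera call takes 0.05 s, during which the arm holds its last target.

## Working session

There is one attempt and no reset: what is moved stays moved. The work goes in short steps, Python scripts to look and compute and a tool call to move; the robot and the scene stay as the last step left them, time stands still between calls to the robot, and variables do not carry over. Pictures are saved under pics/ and viewed, and the job is handed in when it is done.

Besides the shell and the picture viewer there is one more tool, called after ">>>" by a JSON object that holds its "fn" and its "kwargs". apply_moves: Moves the arm, as the interface text tells. Its arguments: {"type":"object","properties":{"plan":{"type":"array"},"force":{"type":"number"}},"required":["plan"]}

```bash
ls; mkdir -p pics
python3 - <<'E'
from plant import *
import cv2,numpy as np
s=get_state();print(s, grip_depth)
for n in("side","top"):
    p,d=read_camera(n);c=camera_params(n);print(n,c)
    cv2.imwrite(f"pics/{n}0.png",p[:,:,::-1]);np.savez(f"pics/{n}0.npz",p=p,d=d)
E
```

```text
pics
{'clock': 0.0, 'q': array([ 1.05219451,  0.57653365,  0.02485039,  1.43791627, -0.01497315,
        1.12899126, -0.05649314]), 'qvel': array([ 0.00036778, -0.00039764, -0.00016437, -0.00045264, -0.00113238,
        0.00099021,  0.00040643]), 'joint_efforts': array([ 1.14094684e-03, -7.65760159e+01,  2.25028753e+00, -2.85975659e+01,
        1.52278366e-02,  1.25423062e-02, -5.49049548e-05]), 'ee_pos': array([ 0.284133  , -0.61178447,  0.23043886]), 'orientation': array([-7.98081936e-04,  9.76455938e-01,  2.15715341e-01, -2.35052792e-04]), 'wrist_force': array([-0.0779939 ,  0.6557556 ,  0.47611939]), 'moment': array([-0.01377585, -0.03729406, -0.01528227]), 'grip_width': 0.9983709462298356} 0.0187
side {'fx': 449.31654408529414, 'fy': 449.31654408529414, 'cx': 325.9776473620225, 'cy': 200.00437796381755, 'view': array([[-0.93426435, -0.35636987,  0.01227375,  0.54371999],
       [-0.25422566,  0.64155584, -0.7237233 ,  0.19787236],
       [ 0.25003888, -0.67926918, -0.68998111,  0.68279749],
       [ 0.        ,  0.        ,  0.        ,  1.        ]])}
top {'fx': 489.367278375591, 'fy': 489.367278375591, 'cx': 326.9788538527174, 'cy': 198.6681567617978, 'view': array([[ 2.15485664e-02, -9.99757654e-01,  4.50478132e-03,
         3.59428784e-03],
       [-9.81677706e-01, -2.20117163e-02, -1.89273258e-01,
         5.89490338e-01],
       [ 1.89326546e-01, -3.43676036e-04, -9.81914121e-01,
         6.64960803e-01],
       [ 0.00000000e+00,  0.00000000e+00,  0.00000000e+00,
         1.00000000e+00]])}
```

View pics/side0.png

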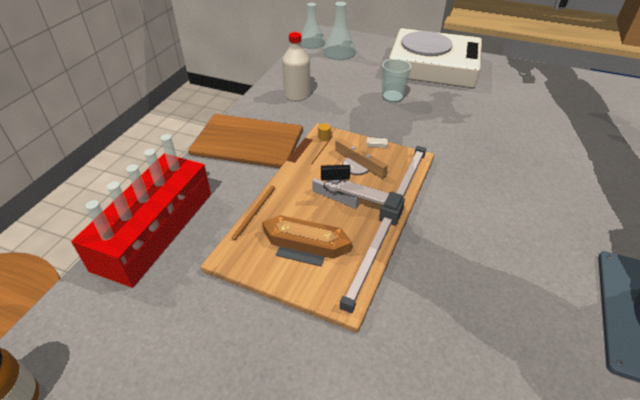

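View pics/top0.png

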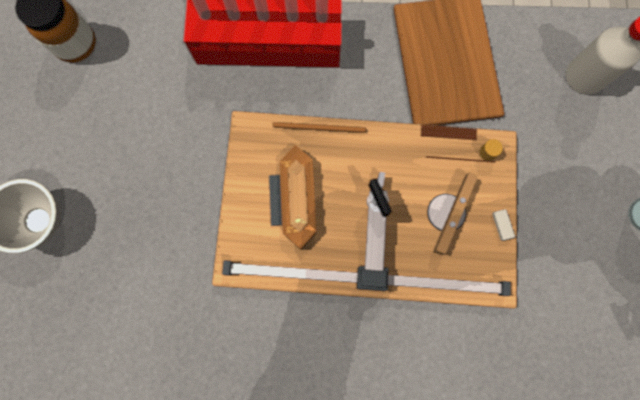

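The top view shows the board with corners at about (235,112), (517,130), (513,306) and (214,285). The rail runs along the bottom edge, the model is at (298,198), the handle at (380,197) and the fence at (458,213). The side view agrees, with the handle at (335,172).

```bash
cat > h.py <<'E'
from plant import *
import cv2,numpy as np
def cloud(n,d):
    c=camera_params(n);v,u=np.mgrid[0:400,0:640]
    P=np.stack([(u-c['cx'])/c['fx']*d,(v-c['cy'])/c['fy']*d,d],-1)
    V=c['view'];return (P-V[:3,3])@V[:3,:3]
def pix(n,p):
    c=camera_params(n);q=c['view'][:3,:3]@p+c['view'][:3,3];return q[0]/q[2]*c['fx']+c['cx'],q[1]/q[2]*c['fy']+c['cy']
def ray(n,u,v,z):
    c=camera_params(n);V=c['view'];R=V[:3,:3];o=-R.T@V[:3,3];r=R.T@np.array([(u-c['cx'])/c['fx'],(v-c['cy'])/c['fy'],1]);return o+r*(z-o[2])/r[2]
def fit(P):
    (c,s,a)=cv2.minAreaRect(P[:,:2].astype(np.float32)*1000);return np.round(c,1),np.round(s,1),round(a,1)
E
python3 - <<'E'
from h import *
for n in("top","side"):
    f=np.load(f"pics/{n}0.npz");d=f['d'];p=f['p'].astype(int);X=cloud(n,d)
    x,y,z=X[...,0],X[...,1],X[...,2]
    ok=(d>0)&(x>.35)&(x<.75)&(abs(y)<.35)
    print(n,'bench z',np.median(z[ok&(z<.01)]),'board z',np.median(z[ok&(abs(z-.018)<.006)]))
    hd=ok&(z>.072)&(z<.11)&(p.sum(-1)<150)
    m,lab,st,ce=cv2.connectedComponentsWithStats(hd.astype(np.uint8))
    for i in range(1,m):
        if st[i,4]>30: 
            Q=X[lab==i];print('dark',st[i],Q[:,2].min(),Q[:,2].max(),fit(Q[Q[:,2]>.092]) if (Q[:,2]>.092).sum()>5 else '')
    # other top layers
    for nm,lo,hi in(('44',.038,.052),('fence/49',.046,.054)):
        k=ok&(z>lo)&(z<hi);m,lab,st,ce=cv2.connectedComponentsWithStats(k.astype(np.uint8))
        for i in range(1,m):
            if st[i,4]>60:Q=X[lab==i];print(nm,st[i],Q[:,2].mean(),fit(Q))
# board corners
for uv in((235,112),(517,130),(513,306),(214,285)):print(ray('top',*uv,.018))
E
```

```text
top bench z -0.0005289419720755169 board z 0.0172731410658448
dark [369 179  22  37 333] 0.07596507609954535 0.10178397404229707 (array([586. , -57.2]), array([50.7, 11.6]), 25.0)
44 [483 139  19  18 278] 0.04633891940268271 (array([ 677. , -234.5]), array([26.9, 27. ]), 41.9)
44 [ 279  145   37  104 2937] 0.04421721717228907 (array([596. ,  62.1]), array([158.1,  50.1]), 4.7)
44 [378 172   7  19  77] 0.04573239165346838 (array([620.2, -63.5]), array([ 8.5, 29.4]), 85.7)
44 [435 172  42  82 904] 0.04686320097709575 (array([ 575.6, -176.4]), array([ 14.7, 130.5]), 66.4)
44 [221 260  10  15  99] 0.03987432861715409 (array([487. , 163.1]), array([11.9, 20.9]), 85.4)
44 [502 281   8  15  90] 0.03922900194348549 (array([ 465.6, -247.1]), array([10.7, 21. ]), 86.8)
fence/49 [484 139  18  17 185] 0.0474667119538265 (array([ 677.1, -234.4]), array([25.5, 27. ]), 17.2)
fence/49 [436 172  41  82 693] 0.04775331202085821 (array([ 575.6, -176.5]), array([ 14.6, 130.4]), 66.5)
fence/49 [357 265  31  26 201] 0.052075695392550816 (array([475.8, -51.1]), array([44.1, 33.8]), 87.0)
side bench z -0.00
[... 605 characters left out ...]
([467.4, -43.2]), array([53.4, 27.3]), 46.5)
44 [ 262  215   89   38 1939] 0.044037799737617594 (array([597. ,  61.5]), array([158.1,  53.5]), 4.6)
44 [339 296  16  11  89] 0.03963366365065457 (array([487.9, 163.1]), array([12.3, 20.3]), 86.9)
fence/49 [318 124  12   7  69] 0.047580428759868884 (array([ 677.4, -233.5]), array([24., 25.]), 21.6)
fence/49 [335 138  52  32 298] 0.0479765342456568 (array([ 576.5, -176.4]), array([ 17.3, 130.6]), 66.3)
fence/49 [380 198  25  18 125] 0.051168950648527015 (array([476.2, -50.7]), array([44.3, 33. ]), 87.1)
[0.73514428 0.16736687 0.018     ]
[ 0.71530581 -0.28494498  0.018     ]
[ 0.43971839 -0.26464391  0.018     ]
[0.46092068 0.18322112 0.018     ]
```

Run:
```python
from h import *
p=np.load("pics/top0.npz")['p'];cv2.imwrite("pics/topz.png",cv2.resize(p[100:310,205:525,::-1],(800,525),interpolation=cv2.INTER_CUBIC))
```

```text
(no output)
```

View pics/topz.png

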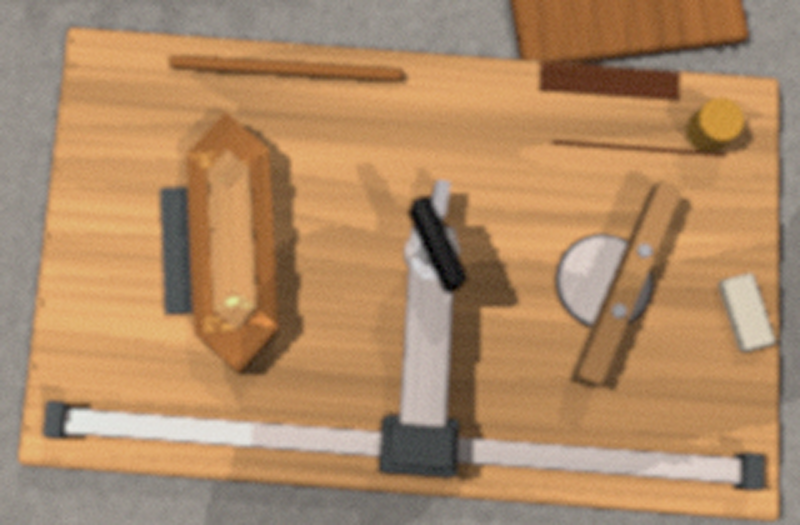

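>>> {"fn": "apply_moves", "kwargs": {"plan": [{"dx": 0.02,"dy": 0.037,"fingers": 1},{"dx": 0.02,"dy": 0.037},{"dx": 0.02,"dy": 0.037},{"dx": 0.02,"dy": 0.037},{"dx": 0.02,"dy": 0.037}], "force": 60}}

```text
invalid input
```

>>> {"fn": "apply_moves", "kwargs": {"plan": [{"dx": 0.02,"dy": 0.037},{"dx": 0.02,"dy": 0.037},{"dx": 0.02,"dy": 0.037},{"dx": 0.02,"dy": 0.037},{"dx": 0.02,"dy": 0.037}]}}

```text
invalid input
```

>>> {"fn": "apply_moves", "kwargs": {"plan": [{"dx": 0.02,"dy": 0.037},{"dx": 0.02,"dy": 0.037},{"dx": 0.02,"dy": 0.037},{"dx": 0.02,"dy": 0.037},{"dx": 0.02,"dy": 0.037},{}]}}

```text
invalid input
```

>>> {"fn": "apply_moves", "kwargs": {"plan": [{"dx": 0.02,"dy": 0.037,"dz": 0,"turn": 0,"fingers": 1},{"dx": 0.02,"dy": 0.037,"dz": 0,"turn": 0,"fingers": 1},{"dx": 0.02,"dy": 0.037,"dz": 0,"turn": 0,"fingers": 1},{"dx": 0.02,"dy": 0.037,"dz": 0,"turn": 0,"fingers": 1},{"dx": 0.02,"dy": 0.037,"dz": 0,"turn": 0,"fingers": 1}], "force": 60}}

```text
clock: 0.72
ee_pos: [0.3847, -0.4258, 0.231]
orientation: [-0.0, 0.976, 0.216, -0.0]
wrist_force: [0.7, -0.2, -0.5]
grip_width: 1.002
```

>>> {"fn": "apply_moves", "kwargs": {"plan": [{"dx": 0.02,"dy": 0.037,"dz": 0,"turn": 0,"fingers": 1},{"dx": 0.02,"dy": 0.037,"dz": 0,"turn": 0,"fingers": 1},{"dx": 0.02,"dy": 0.037,"dz": 0,"turn": 0,"fingers": 1},{"dx": 0.02,"dy": 0.037,"dz": 0,"turn": 0,"fingers": 1},{"dx": 0.02,"dy": 0.037,"dz": 0,"turn": 0,"fingers": 1}]}}

```text
clock: 1.35
ee_pos: [0.4847, -0.2409, 0.2311]
orientation: [-0.0, 0.976, 0.216, -0.0]
wrist_force: [1.0, 0.1, -0.8]
grip_width: 0.997
```

>>> {"fn": "apply_moves", "kwargs": {"plan": [{"dx": 0.02,"dy": 0.037,"dz": 0,"turn": 0,"fingers": 1},{"dx": 0.02,"dy": 0.037,"dz": 0,"turn": 0,"fingers": 1},{"dx": 0.02,"dy": 0.037,"dz": 0,"turn": 0,"fingers": 1},{"dx": 0.02,"dy": 0.037,"dz": 0,"turn": 0,"fingers": 1},{"dx": 0.02,"dy": 0.037,"dz": 0,"turn": 0,"fingers": 1}]}}

```text
clock: 1.98
ee_pos: [0.5847, -0.056, 0.231]
orientation: [-0.0, 0.976, 0.216, -0.0]
wrist_force: [0.0, -0.4, 0.0]
grip_width: 1.001
```

>>> {"fn": "apply_moves", "kwargs": {"plan": [{"dx": 0.002,"dy": -0.001,"dz": -0.04,"turn": 0,"fingers": 1},{"dx": 0,"dy": 0,"dz": -0.04,"turn": 0,"fingers": 1},{"dx": 0,"dy": 0,"dz": -0.035,"turn": 0,"fingers": 1},{"dx": 0,"dy": 0,"dz": -0.025,"turn": 0,"fingers": 1},{"dx": 0,"dy": 0,"dz": -0.018,"turn": 0,"fingers": 1}]}}

```text
clock: 2.6
ee_pos: [0.5856, -0.0582, 0.0716]
orientation: [-0.0, 0.976, 0.216, -0.001]
wrist_force: [0.3, -0.1, 0.6]
grip_width: 1.001
```

Run:
```python
from h import *
print(get_state()['ee_pos'],get_state()['wrist_force'])
p,d=read_camera('side');cv2.imwrite("pics/s1.png",cv2.resize(p[80:280,200:460,::-1],(780,600),interpolation=cv2.INTER_CUBIC))
```

```text
[ 0.58557217 -0.05816287  0.0716369 ] [ 0.27953065 -0.10158619  0.6480179 ]
```

View pics/s1.png

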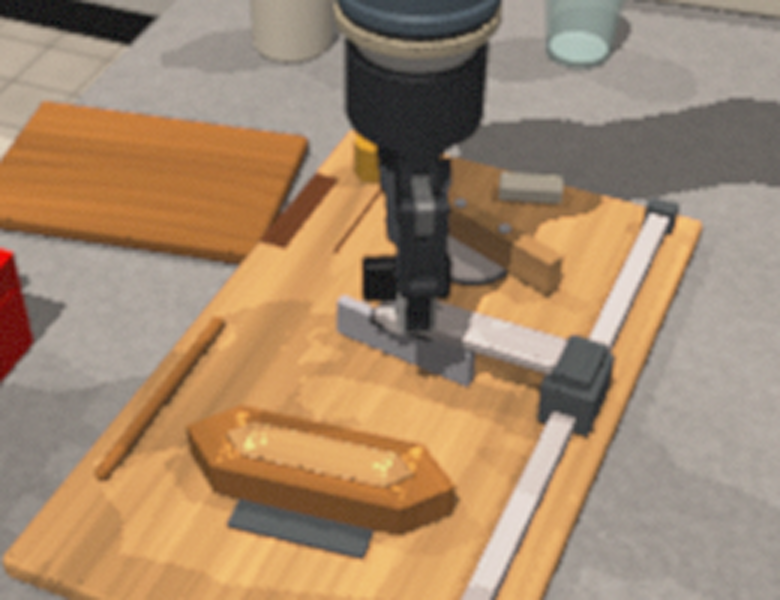

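The fingers straddle the handle, whose free end shows at about (378,278) in the zoom. The finger tips stay above the arm, so I'll close now.

>>> {"fn": "apply_moves", "kwargs": {"plan": [{"dx": 0,"dy": 0.001,"dz": 0,"turn": 0,"fingers": 0},{"dx": 0,"dy": 0,"dz": 0,"turn": 0,"fingers": 0},{"dx": 0,"dy": 0,"dz": 0,"turn": 0,"fingers": 0},{"dx": 0,"dy": 0,"dz": 0,"turn": 0,"fingers": 0},{"dx": 0,"dy": 0,"dz": 0,"turn": 0,"fingers": 0}], "force": 60}}

```text
clock: 3.28
ee_pos: [0.587, -0.0574, 0.0741]
orientation: [0.0, 0.977, 0.216, 0.001]
wrist_force: [-0.6, -0.8, 6.9]
grip_width: 0.126
```

>>> {"fn": "apply_moves", "kwargs": {"plan": [{"dx": 0,"dy": 0,"dz": 0,"turn": 0,"fingers": 0},{"dx": 0,"dy": 0,"dz": 0,"turn": 0,"fingers": 0},{"dx": 0,"dy": 0,"dz": 0,"turn": 0,"fingers": 0}]}}

```text
clock: 3.65
ee_pos: [0.5869, -0.0574, 0.0741]
orientation: [0.0, 0.977, 0.216, 0.001]
wrist_force: [-0.3, -0.5, 6.4]
grip_width: 0.129
```

>>> {"fn": "apply_moves", "kwargs": {"plan": [{"dx": 0.0007,"dy": 0.014,"dz": 0.001,"turn": 0,"fingers": 0},{"dx": 0.0007,"dy": 0.014,"dz": 0,"turn": 0,"fingers": 0},{"dx": 0.0007,"dy": 0.014,"dz": 0,"turn": 0,"fingers": 0},{"dx": 0.0007,"dy": 0.014,"dz": 0,"turn": 0,"fingers": 0},{"dx": 0.0007,"dy": 0.014,"dz": 0,"turn": 0,"fingers": 0}]}}

```text
clock: 4.28
ee_pos: [0.5905, 0.0131, 0.0742]
orientation: [0.0, 0.976, 0.216, 0.001]
wrist_force: [4.8, -3.8, -6.0]
grip_width: 0.13
```

>>> {"fn": "apply_moves", "kwargs": {"plan": [{"dx": 0,"dy": 0,"dz": 0,"turn": 0,"fingers": 0}]}}

```text
clock: 4.4
ee_pos: [0.5907, 0.0153, 0.0742]
orientation: [-0.001, 0.976, 0.217, 0.001]
wrist_force: [4.8, 1.1, -5.5]
grip_width: 0.129
```

>>> {"fn": "apply_moves", "kwargs": {"plan": [{"dx": 0.001,"dy": 0.004,"dz": 0,"turn": 0,"fingers": 0},{"dx": 0,"dy": 0.003,"dz": 0,"turn": 0,"fingers": 0},{"dx": 0,"dy": 0.002,"dz": 0,"turn": 0,"fingers": 0},{"dx": 0,"dy": 0,"dz": 0,"turn": 0,"fingers": 0}]}}

```text
clock: 4.9
ee_pos: [0.591, 0.0218, 0.0742]
orientation: [0.0, 0.976, 0.216, 0.0]
wrist_force: [4.2, -2.3, -6.0]
grip_width: 0.133
```

>>> {"fn": "apply_moves", "kwargs": {"plan": [{"dx": 0,"dy": 0.002,"dz": 0,"turn": 0,"fingers": 0},{"dx": 0,"dy": 0.001,"dz": 0,"turn": 0,"fingers": 0},{"dx": 0,"dy": 0,"dz": 0,"turn": 0,"fingers": 0}]}}

```text
clock: 5.28
ee_pos: [0.5912, 0.0246, 0.0742]
orientation: [0.0, 0.976, 0.216, 0.0]
wrist_force: [5.0, -3.6, -7.4]
grip_width: 0.126
```

>>> {"fn": "apply_moves", "kwargs": {"plan": [{"dx": 0,"dy": 0.001,"dz": 0,"turn": 0,"fingers": 0},{"dx": 0,"dy": 0,"dz": 0,"turn": 0,"fingers": 0}]}}

```text
clock: 5.52
ee_pos: [0.5912, 0.0255, 0.0742]
orientation: [0.0, 0.976, 0.216, 0.0]
wrist_force: [4.9, -3.3, -7.7]
grip_width: 0.127
```

>>> {"fn": "apply_moves", "kwargs": {"plan": [{"dx": 0,"dy": 0.001,"dz": 0,"turn": 0,"fingers": 0},{"dx": 0,"dy": 0.001,"dz": 0,"turn": 0,"fingers": 0},{"dx": 0,"dy": 0,"dz": 0,"turn": 0,"fingers": 0}]}}

```text
clock: 5.9
ee_pos: [0.5913, 0.0276, 0.0742]
orientation: [0.0, 0.976, 0.216, 0.0]
wrist_force: [4.8, -2.6, -7.1]
grip_width: 0.126
```

>>> {"fn": "apply_moves", "kwargs": {"plan": [{"dx": 0,"dy": 0.001,"dz": 0,"turn": 0,"fingers": 0},{"dx": 0,"dy": 0.001,"dz": 0,"turn": 0,"fingers": 0},{"dx": 0,"dy": 0,"dz": 0,"turn": 0,"fingers": 0}]}}

```text
clock: 6.28
ee_pos: [0.5914, 0.0296, 0.0742]
orientation: [0.0, 0.977, 0.216, 0.0]
wrist_force: [5.9, -2.9, -7.4]
grip_width: 0.127
```

>>> {"fn": "apply_moves", "kwargs": {"plan": [{"dx": 0,"dy": 0.001,"dz": 0,"turn": 0,"fingers": 0},{"dx": 0,"dy": 0,"dz": 0,"turn": 0,"fingers": 0}]}}

```text
clock: 6.52
ee_pos: [0.5915, 0.0305, 0.0742]
orientation: [0.0, 0.977, 0.216, 0.001]
wrist_force: [6.1, -3.3, -8.5]
grip_width: 0.13
```

>>> {"fn": "apply_moves", "kwargs": {"plan": [{"dx": 0,"dy": 0.001,"dz": 0,"turn": 0,"fingers": 0},{"dx": 0,"dy": 0,"dz": 0,"turn": 0,"fingers": 0}]}}

```text
clock: 6.78
ee_pos: [0.5914, 0.0307, 0.0742]
orientation: [0.001, 0.977, 0.215, 0.0]
wrist_force: [7.0, -6.4, -8.5]
grip_width: 0.127
```

>>> {"fn": "apply_moves", "kwargs": {"plan": [{"dx": 0,"dy": 0.001,"dz": 0,"turn": 0,"fingers": 0},{"dx": 0,"dy": 0,"dz": 0,"turn": 0,"fingers": 0}]}}

```text
clock: 7.02
ee_pos: [0.5915, 0.0307, 0.0742]
orientation: [0.001, 0.977, 0.215, 0.0]
wrist_force: [5.3, -7.8, -7.6]
grip_width: 0.131
```

Run:
```python
from h import *
print(get_state()['ee_pos'],get_state()['wrist_force'])
p,d=read_camera('side');np.savez('pics/s2.npz',p=p,d=d);cv2.imwrite("pics/s2.png",cv2.resize(p[130:290,220:428,::-1],(780,600),interpolation=cv2.INTER_CUBIC))
```

```text
[0.5914576  0.03072846 0.07423219] [ 5.32775758 -7.80036884 -7.60976681]
```

View pics/s2.png

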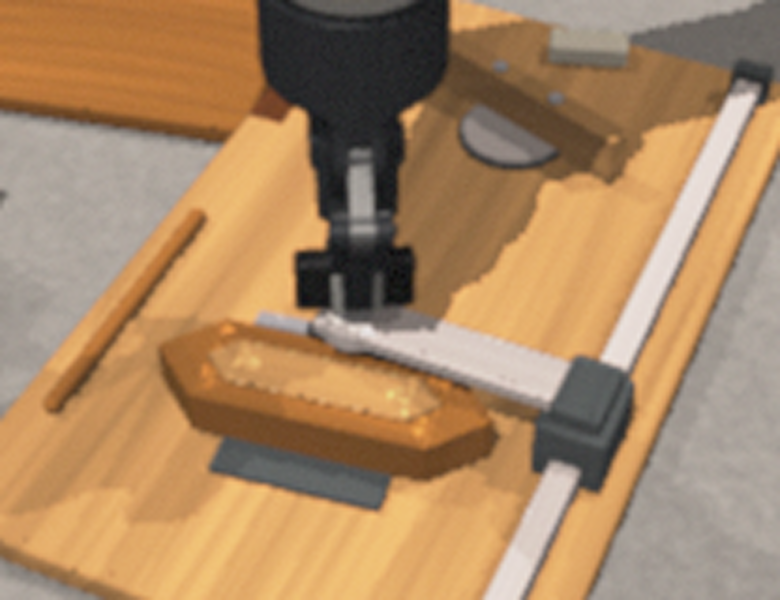

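The blade lies along the model's side, from (262,318) past the pivot at (345,335) in the zoom, and the advance has stopped. I'll press a bit more, then turn.

>>> {"fn": "apply_moves", "kwargs": {"plan": [{"dx": 0,"dy": 0.002,"dz": 0,"turn": 0,"fingers": 0},{"dx": 0,"dy": 0.001,"dz": 0,"turn": 0,"fingers": 0},{"dx": 0,"dy": 0,"dz": 0,"turn": 0,"fingers": 0}], "force": 110}}

```text
clock: 7.45
ee_pos: [0.5914, 0.0308, 0.0743]
orientation: [0.003, 0.977, 0.214, -0.0]
wrist_force: [6.3, -15.8, -4.8]
grip_width: 0.115
```

>>> {"fn": "apply_moves", "kwargs": {"plan": [{"dx": 0,"dy": 0,"dz": 0,"turn": -3,"fingers": 0},{"dx": 0,"dy": 0,"dz": 0,"turn": -3,"fingers": 0},{"dx": 0,"dy": 0,"dz": 0,"turn": 0,"fingers": 0}]}}

```text
clock: 7.82
ee_pos: [0.5914, 0.0309, 0.0744]
orientation: [0.002, 0.987, 0.162, 0.0]
wrist_force: [5.4, -15.5, -5.9]
grip_width: 0.119
```

```bash
cat > st.py <<'E'
from plant import *
import numpy as np
s=get_state();w,x,y,z=s['orientation'];print(s['clock'],np.round(s['ee_pos'],4),np.round(s['wrist_force'],1),np.round(s['moment'],2),'yaw',np.degrees(2*np.arctan2(y,x)))
E
python3 st.py
```

```text
7.825 [0.5914 0.0309 0.0744] [  5.4 -15.5  -5.9] [-3.16 -1.23 -0.18] yaw 18.631680494545808
```

>>> {"fn": "apply_moves", "kwargs": {"plan": [{"dx": 0,"dy": 0,"dz": 0,"turn": -4,"fingers": 0},{"dx": 0,"dy": 0,"dz": 0,"turn": -4,"fingers": 0},{"dx": 0,"dy": 0,"dz": 0,"turn": -4,"fingers": 0},{"dx": 0,"dy": 0,"dz": 0,"turn": 0,"fingers": 0}]}}

```text
clock: 8.32
ee_pos: [0.5914, 0.0311, 0.0744]
orientation: [0.002, 0.998, 0.058, 0.0]
wrist_force: [5.7, -15.0, -6.1]
grip_width: 0.116
```

```bash
python3 st.py
```

```text
8.325 [0.5914 0.0311 0.0744] [  5.7 -15.   -6.1] [-3.1  -1.24 -0.13] yaw 6.622991693249134
```

>>> {"fn": "apply_moves", "kwargs": {"plan": [{"dx": 0,"dy": 0,"dz": 0,"turn": -4,"fingers": 0},{"dx": 0,"dy": 0,"dz": 0,"turn": -4,"fingers": 0},{"dx": 0,"dy": 0,"dz": 0,"turn": -4,"fingers": 0},{"dx": 0,"dy": 0,"dz": 0,"turn": 0,"fingers": 0}]}}

```text
clock: 8.82
ee_pos: [0.5914, 0.0312, 0.0743]
orientation: [0.002, 0.999, -0.047, 0.001]
wrist_force: [5.6, -15.2, -6.5]
grip_width: 0.123
```

```bash
python3 st.py
```

```text
8.825 [0.5914 0.0312 0.0743] [  5.6 -15.2  -6.5] [-3.09 -1.17 -0.17] yaw -5.369716393133636
```

>>> {"fn": "apply_moves", "kwargs": {"plan": [{"dx": 0,"dy": 0,"dz": 0,"turn": -4,"fingers": 0},{"dx": 0,"dy": 0,"dz": 0,"turn": -4,"fingers": 0},{"dx": 0,"dy": 0,"dz": 0,"turn": -4,"fingers": 0},{"dx": 0,"dy": 0,"dz": 0,"turn": 0,"fingers": 0}]}}

```text
clock: 9.32
ee_pos: [0.5914, 0.0313, 0.0743]
orientation: [0.002, 0.989, -0.151, 0.001]
wrist_force: [5.7, -15.2, -6.8]
grip_width: 0.116
```

```bash
python3 st.py
```

```text
9.325 [0.5914 0.0313 0.0743] [  5.7 -15.2  -6.8] [-3.02 -1.17 -0.09] yaw -17.359386107311423
```

>>> {"fn": "apply_moves", "kwargs": {"plan": [{"dx": 0,"dy": 0,"dz": 0,"turn": -4,"fingers": 0},{"dx": 0,"dy": 0,"dz": 0,"turn": -4,"fingers": 0},{"dx": 0,"dy": 0,"dz": 0,"turn": -4,"fingers": 0},{"dx": 0,"dy": 0,"dz": 0,"turn": 0,"fingers": 0}]}}

```text
clock: 9.82
ee_pos: [0.5915, 0.0315, 0.0744]
orientation: [0.002, 0.967, -0.253, 0.001]
wrist_force: [6.4, -15.3, -7.1]
grip_width: 0.113
```

```bash
python3 st.py
```

```text
9.825 [0.5915 0.0315 0.0744] [  6.4 -15.3  -7.1] [-3.01 -1.19 -0.05] yaw -29.35373928373469
```

Run:
```python
from h import *
for n,a in(('side',(130,290,220,428)),('top',(110,300,240,500))):
    p,d=read_camera(n);a0,a1,b0,b1=a;np.savez(f'pics/{n}3.npz',p=p,d=d);cv2.imwrite(f"pics/{n}3.png",cv2.resize(p[a0:a1,b0:b1,::-1],(780,570),interpolation=cv2.INTER_CUBIC))
```

```text
(no output)
```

View pics/side3.png

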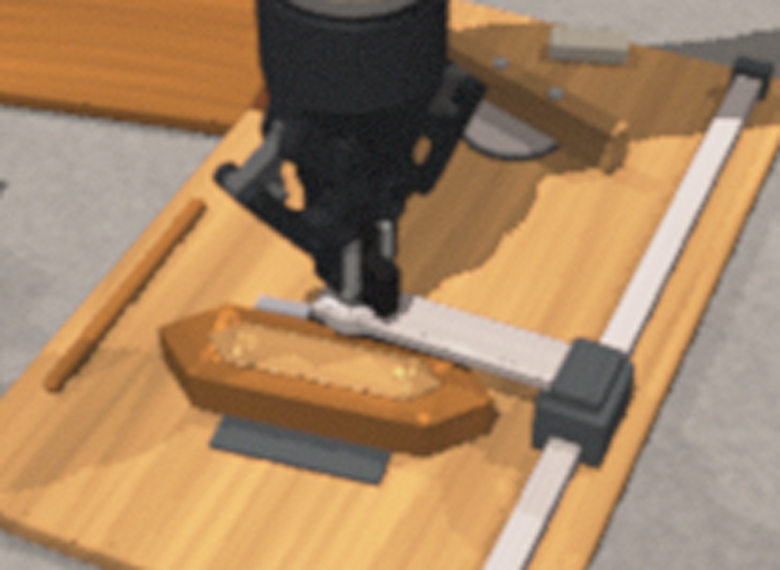

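View pics/top3.png

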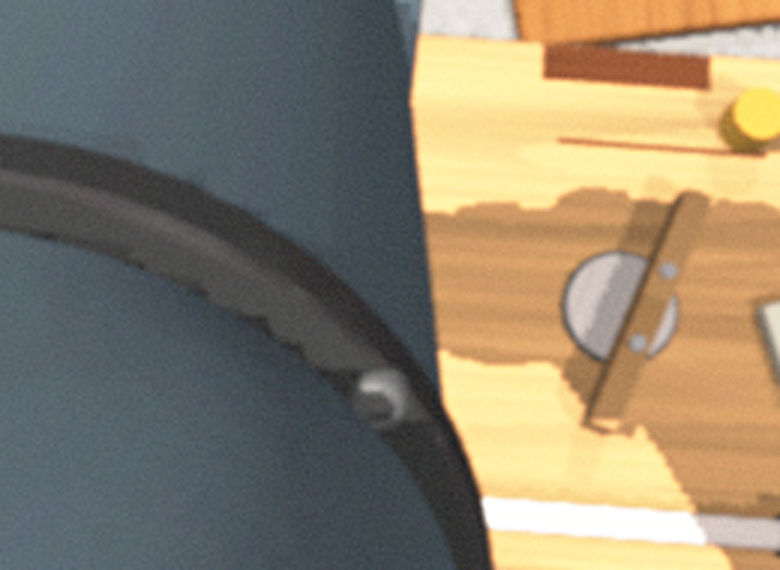

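The handle has turned with the fingers: its end now shows between them at about (380,285). The blade is still on the model. Continuing to the stop.

>>> {"fn": "apply_moves", "kwargs": {"plan": [{"dx": 0,"dy": 0,"dz": 0,"turn": -3,"fingers": 0},{"dx": 0,"dy": 0,"dz": 0,"turn": -3,"fingers": 0},{"dx": 0,"dy": 0,"dz": 0,"turn": 0,"fingers": 0}]}}

```text
clock: 10.3
ee_pos: [0.5915, 0.0316, 0.0744]
orientation: [0.002, 0.953, -0.303, 0.001]
wrist_force: [5.9, -14.5, -7.3]
grip_width: 0.123
```

```bash
python3 st.py
```

```text
10.3 [0.5915 0.0316 0.0744] [  5.9 -14.5  -7.3] [-2.93 -1.14 -0.04] yaw -35.324693594058076
```

>>> {"fn": "apply_moves", "kwargs": {"plan": [{"dx": 0,"dy": 0,"dz": 0,"turn": -3,"fingers": 0},{"dx": 0,"dy": 0,"dz": 0,"turn": -2,"fingers": 0},{"dx": 0,"dy": 0,"dz": 0,"turn": 0,"fingers": 0}]}}

```text
clock: 10.68
ee_pos: [0.5916, 0.0316, 0.0744]
orientation: [0.002, 0.939, -0.345, 0.002]
wrist_force: [5.5, -14.9, -7.4]
grip_width: 0.116
```

```bash
python3 st.py
```

```text
10.675 [0.5916 0.0316 0.0744] [  5.5 -14.9  -7.4] [-3.   -1.23 -0.05] yaw -40.30453122903489
```

>>> {"fn": "apply_moves", "kwargs": {"plan": [{"dx": 0,"dy": 0,"dz": 0,"turn": -2,"fingers": 0},{"dx": 0,"dy": 0,"dz": 0,"turn": -2,"fingers": 0},{"dx": 0,"dy": 0,"dz": 0,"turn": 0,"fingers": 0}]}}

```text
clock: 11.05
ee_pos: [0.5916, 0.0316, 0.0744]
orientation: [0.002, 0.926, -0.377, 0.002]
wrist_force: [5.6, -15.2, -8.4]
grip_width: 0.115
```

```bash
python3 st.py
```

```text
11.05 [0.5916 0.0316 0.0744] [  5.6 -15.2  -8.4] [-3.03 -1.23  0.51] yaw -44.24367588508369
```

>>> {"fn": "apply_moves", "kwargs": {"plan": [{"dx": 0,"dy": 0,"dz": 0,"turn": -2,"fingers": 0},{"dx": 0,"dy": 0,"dz": 0,"turn": 0,"fingers": 0}]}}

```text
clock: 11.3
ee_pos: [0.5916, 0.0316, 0.0744]
orientation: [0.002, 0.92, -0.392, 0.002]
wrist_force: [5.5, -15.4, -7.3]
grip_width: 0.119
```

```bash
python3 st.py
```

```text
11.3 [0.5916 0.0316 0.0744] [  5.5 -15.4  -7.3] [-3.2  -1.29  1.34] yaw -46.14722246274435
```

The moment rises sharply at yaw −44°, i.e. 69° or 1.2 rad turned, so the stop is reached with the press still at about 13 N. I'll relax the twist and work out the fence approach.

>>> {"fn": "apply_moves", "kwargs": {"plan": [{"dx": 0,"dy": 0,"dz": 0,"turn": 2.5,"fingers": 0},{"dx": 0,"dy": -0.003,"dz": 0,"turn": 0,"fingers": 0},{"dx": 0,"dy": -0.002,"dz": 0,"turn": 0,"fingers": 0},{"dx": 0,"dy": -0.004,"dz": 0,"turn": 0,"fingers": 0},{"dx": 0,"dy": -0.008,"dz": 0,"turn": 0,"fingers": 0}]}}

```text
clock: 11.92
ee_pos: [0.5911, 0.0208, 0.0743]
orientation: [-0.001, 0.929, -0.37, -0.0]
wrist_force: [2.7, 2.3, -3.0]
grip_width: 0.115
```

```bash
python3 st.py
python3 - <<'E'
from h import *
f=np.load('pics/top0.npz');p=f['p'];X=cloud('top',f['d'])
hsv=cv2.cvtColor(p,cv2.COLOR_RGB2HSV);k=((hsv[...,1]<70)&(hsv[...,2]>110)).astype(np.uint8);k[:, :420]=0;k[:,490:]=0;k[:185]=0;k[240:]=0
v,u=np.nonzero(k);print(len(v),np.median(X[v,u,2]))
W=np.array([ray('top',a,b,.023)[:2] for a,b in zip(u,v)])
c,r=cv2.minEnclosingCircle((W*1000).astype(np.float32));print(c,r)
Pf=np.array(c);a=np.radians(-23.6);n=np.array([-np.sin(a),np.cos(a)]);e=(np.array([575.8,-176.5])-Pf)@n;print('offset',e,'along',(np.array([575.8,-176.5])-Pf)@[np.cos(a),np.sin(a)])
b=np.radians(4.7);nb=np.array([-np.sin(b),np.cos(b)]);need=e+7+4
P0=np.array([591.6,31.6]);yb=np.array([.05,.9987]);t=(need-(P0-Pf)@nb)/(yb@nb);print('flush at',P0+t*yb,t)
# first contact: blade -x end with fence facing line
end=P0+np.array([-48*np.cos(b),-48*np.sin(b)])-4*nb
t2=((e+7)-(end-Pf)@n)/(yb@n);print('first contact',P0+t2*yb,t2)
E
```

```text
11.925 [0.5911 0.0208 0.0743] [ 2.7  2.3 -3. ] [ 0.44 -0.58  0.17] yaw -43.46214814970611
712 0.021784629112416232
(580.2421264648438, -170.60800170898438) 32.657833099365234
offset -7.177608669226723 along -1.7117433167499383
flush at [ 581.67434847 -166.65496371] -198.51303064540744
first contact [ 582.84548775 -143.26262766] -175.09024497600782
```

>>> {"fn": "apply_moves", "kwargs": {"plan": [{"dx": -0.0008,"dy": -0.015,"dz": 0,"turn": 0,"fingers": 0},{"dx": -0.0008,"dy": -0.015,"dz": 0,"turn": 0,"fingers": 0},{"dx": -0.0008,"dy": -0.015,"dz": 0,"turn": 0,"fingers": 0},{"dx": -0.0008,"dy": -0.015,"dz": 0,"turn": 0,"fingers": 0},{"dx": -0.0008,"dy": -0.015,"dz": 0,"turn": 0,"fingers": 0}]}}

```text
clock: 12.55
ee_pos: [0.587, -0.0572, 0.0743]
orientation: [-0.0, 0.929, -0.371, 0.0]
wrist_force: [5.3, 3.2, -4.7]
grip_width: 0.115
```

>>> {"fn": "apply_moves", "kwargs": {"plan": [{"dx": -0.0008,"dy": -0.015,"dz": 0,"turn": 0,"fingers": 0},{"dx": -0.0008,"dy": -0.015,"dz": 0,"turn": 0,"fingers": 0},{"dx": -0.0008,"dy": -0.015,"dz": 0,"turn": 0,"fingers": 0},{"dx": -0.0008,"dy": -0.015,"dz": 0,"turn": 0,"fingers": 0},{"dx": 0,"dy": 0,"dz": 0,"turn": 0,"fingers": 0}]}}

```text
clock: 13.18
ee_pos: [0.5837, -0.1193, 0.0743]
orientation: [0.001, 0.928, -0.372, 0.001]
wrist_force: [5.7, -1.9, -6.6]
grip_width: 0.119
```

```bash
python3 st.py
python3 - <<'E'
from h import *
for n,a in(('side',(100,260,260,468)),('top',(110,300,240,500))):
    p,d=read_camera(n);a0,a1,b0,b1=a;np.savez(f'pics/{n}4.npz',p=p,d=d);cv2.imwrite(f"pics/{n}4.png",cv2.resize(p[a0:a1,b0:b1,::-1],(780,570),interpolation=cv2.INTER_CUBIC))
E
```

```text
13.175 [ 0.5837 -0.1193  0.0743] [ 5.7 -1.9 -6.6] [-0.44 -1.18  0.42] yaw -43.730962237987065
```

View pics/side4.png

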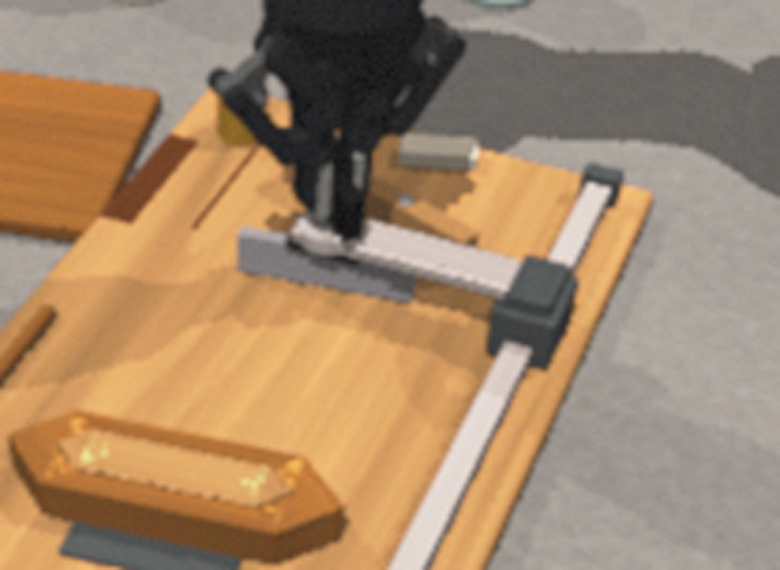

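View pics/top4.png

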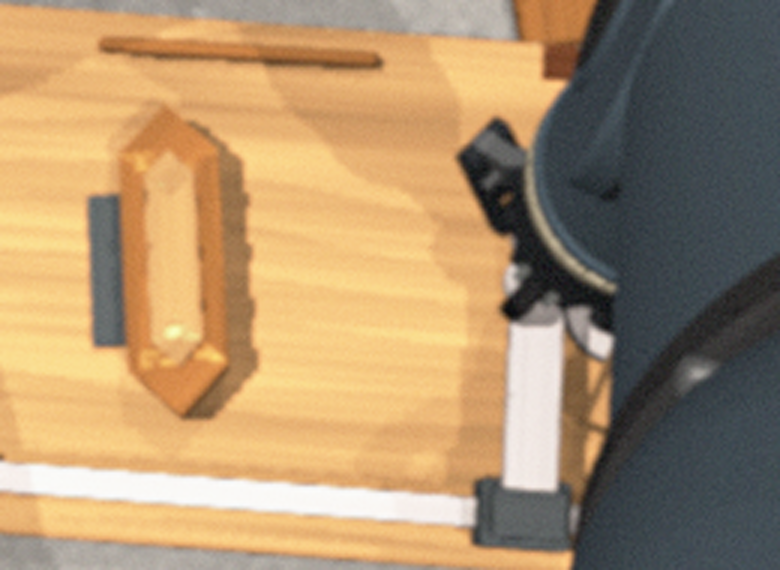

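The blade is parallel to the model's side: its edge runs (240,265)→(410,300) and the model's (75,412)→(300,460). It has not reached the fence yet, so I'll advance slowly.

>>> {"fn": "apply_moves", "kwargs": {"plan": [{"dx": -0.001,"dy": -0.006,"dz": 0,"turn": 0,"fingers": 0},{"dx": 0,"dy": -0.006,"dz": 0,"turn": 0,"fingers": 0},{"dx": -0.001,"dy": -0.004,"dz": 0,"turn": 0,"fingers": 0},{"dx": 0,"dy": -0.003,"dz": 0,"turn": 0,"fingers": 0},{"dx": 0,"dy": 0,"dz": 0,"turn": 0,"fingers": 0}]}}

```text
clock: 13.9
ee_pos: [0.5828, -0.1365, 0.0744]
orientation: [-0.0, 0.928, -0.372, 0.001]
wrist_force: [8.7, -0.3, -8.9]
grip_width: 0.119
```

>>> {"fn": "apply_moves", "kwargs": {"plan": [{"dx": 0,"dy": -0.002,"dz": 0,"turn": 0,"fingers": 0},{"dx": 0,"dy": -0.002,"dz": 0,"turn": 0,"fingers": 0},{"dx": -0.0005,"dy": -0.002,"dz": 0,"turn": 0,"fingers": 0},{"dx": 0,"dy": -0.002,"dz": 0,"turn": 0,"fingers": 0},{"dx": 0,"dy": -0.002,"dz": 0,"turn": 0,"fingers": 0}]}}

```text
clock: 14.52
ee_pos: [0.5823, -0.1455, 0.0744]
orientation: [-0.001, 0.929, -0.371, 0.001]
wrist_force: [9.1, 3.3, -6.9]
grip_width: 0.114
```

>>> {"fn": "apply_moves", "kwargs": {"plan": [{"dx": 0,"dy": -0.0015,"dz": 0,"turn": 0,"fingers": 0},{"dx": 0,"dy": -0.0015,"dz": 0,"turn": 0,"fingers": 0},{"dx": -0.0005,"dy": -0.0015,"dz": 0,"turn": 0,"fingers": 0},{"dx": 0,"dy": -0.0015,"dz": 0,"turn": 0,"fingers": 0}]}}

```text
clock: 15.02
ee_pos: [0.582, -0.1509, 0.0744]
orientation: [-0.001, 0.929, -0.371, 0.001]
wrist_force: [8.6, 4.0, -7.0]
grip_width: 0.118
```

```bash
python3 st.py
```

```text
15.025 [ 0.582  -0.1509  0.0744] [ 8.6  4.  -7. ] [ 0.8  -1.86  0.24] yaw -43.55219109710026
```

>>> {"fn": "apply_moves", "kwargs": {"plan": [{"dx": 0.001,"dy": -0.0015,"dz": 0,"turn": 0,"fingers": 0},{"dx": 0,"dy": -0.0015,"dz": 0,"turn": 0,"fingers": 0},{"dx": 0,"dy": -0.0015,"dz": 0,"turn": 0,"fingers": 0},{"dx": 0,"dy": -0.0015,"dz": 0,"turn": 0,"fingers": 0}]}}

```text
clock: 15.52
ee_pos: [0.5817, -0.157, 0.0743]
orientation: [-0.001, 0.929, -0.371, -0.0]
wrist_force: [4.9, 4.0, -3.3]
grip_width: 0.116
```

>>> {"fn": "apply_moves", "kwargs": {"plan": [{"dx": 0,"dy": -0.0015,"dz": 0,"turn": 0,"fingers": 0},{"dx": 0,"dy": -0.0015,"dz": 0,"turn": 0,"fingers": 0},{"dx": 0,"dy": -0.0015,"dz": 0,"turn": 0,"fingers": 0},{"dx": 0,"dy": -0.001,"dz": 0,"turn": 0,"fingers": 0},{"dx": 0,"dy": 0,"dz": 0,"turn": 0,"fingers": 0}]}}

```text
clock: 16.15
ee_pos: [0.5814, -0.1627, 0.0743]
orientation: [-0.0, 0.929, -0.371, -0.0]
wrist_force: [3.6, 3.3, -2.7]
grip_width: 0.118
```

>>> {"fn": "apply_moves", "kwargs": {"plan": [{"dx": 0,"dy": -0.001,"dz": 0,"turn": 0,"fingers": 0},{"dx": 0,"dy": -0.001,"dz": 0,"turn": 0,"fingers": 0},{"dx": 0,"dy": 0,"dz": 0,"turn": 0,"fingers": 0}]}}

```text
clock: 16.52
ee_pos: [0.5814, -0.1646, 0.0743]
orientation: [-0.0, 0.929, -0.371, -0.0]
wrist_force: [3.8, 3.5, -2.2]
grip_width: 0.117
```

```bash
python3 st.py
```

```text
16.525 [ 0.5814 -0.1646  0.0743] [ 3.8  3.5 -2.2] [ 0.68 -0.84  0.29] yaw -43.582660419780865
```

>>> {"fn": "apply_moves", "kwargs": {"plan": [{"dx": 0,"dy": -0.001,"dz": 0,"turn": 0,"fingers": 0},{"dx": 0,"dy": 0,"dz": 0,"turn": 0,"fingers": 0}]}}

```text
clock: 16.77
ee_pos: [0.5813, -0.1656, 0.0743]
orientation: [-0.0, 0.929, -0.371, -0.0]
wrist_force: [4.0, 3.9, -2.4]
grip_width: 0.116
```

>>> {"fn": "apply_moves", "kwargs": {"plan": [{"dx": 0,"dy": -0.001,"dz": 0,"turn": 0,"fingers": 0},{"dx": 0,"dy": 0,"dz": 0,"turn": 0,"fingers": 0}]}}

```text
clock: 17.02
ee_pos: [0.5813, -0.1666, 0.0743]
orientation: [-0.0, 0.929, -0.371, -0.0]
wrist_force: [3.0, 4.0, -2.2]
grip_width: 0.117
```

>>> {"fn": "apply_moves", "kwargs": {"plan": [{"dx": 0,"dy": -0.001,"dz": 0,"turn": 0,"fingers": 0},{"dx": 0,"dy": 0,"dz": 0,"turn": 0,"fingers": 0}]}}

```text
clock: 17.27
ee_pos: [0.5812, -0.1675, 0.0743]
orientation: [-0.0, 0.929, -0.371, -0.0]
wrist_force: [2.6, 4.3, -1.4]
grip_width: 0.115
```

```bash
python3 st.py
```

```text
17.275 [ 0.5812 -0.1675  0.0743] [ 2.6  4.3 -1.4] [ 0.77 -0.65  0.32] yaw -43.579375027252105
```

>>> {"fn": "apply_moves", "kwargs": {"plan": [{"dx": 0,"dy": -0.001,"dz": 0,"turn": 0,"fingers": 0},{"dx": 0,"dy": 0,"dz": 0,"turn": 0,"fingers": 0}]}}

```text
clock: 17.52
ee_pos: [0.5812, -0.1676, 0.0743]
orientation: [-0.001, 0.929, -0.371, -0.001]
wrist_force: [2.3, 6.2, -0.7]
grip_width: 0.116
```

>>> {"fn": "apply_moves", "kwargs": {"plan": [{"dx": 0,"dy": -0.001,"dz": 0,"turn": 0,"fingers": 0},{"dx": 0,"dy": 0,"dz": 0,"turn": 0,"fingers": 0}]}}

```text
clock: 17.77
ee_pos: [0.5812, -0.1676, 0.0743]
orientation: [-0.001, 0.929, -0.371, -0.001]
wrist_force: [2.3, 10.1, 1.1]
grip_width: 0.117
```

```bash
python3 st.py
python3 - <<'E'
from h import *
for n,a in(('side',(100,260,260,468)),):
    p,d=read_camera(n);a0,a1,b0,b1=a;np.savez(f'pics/{n}5.npz',p=p,d=d);cv2.imwrite(f"pics/{n}5.png",cv2.resize(p[a0:a1,b0:b1,::-1],(780,600),interpolation=cv2.INTER_CUBIC))
E
```

```text
17.775 [ 0.5812 -0.1676  0.0743] [ 2.3 10.1  1.1] [ 1.97 -0.58  0.19] yaw -43.514393644061755
```

View pics/side5.png

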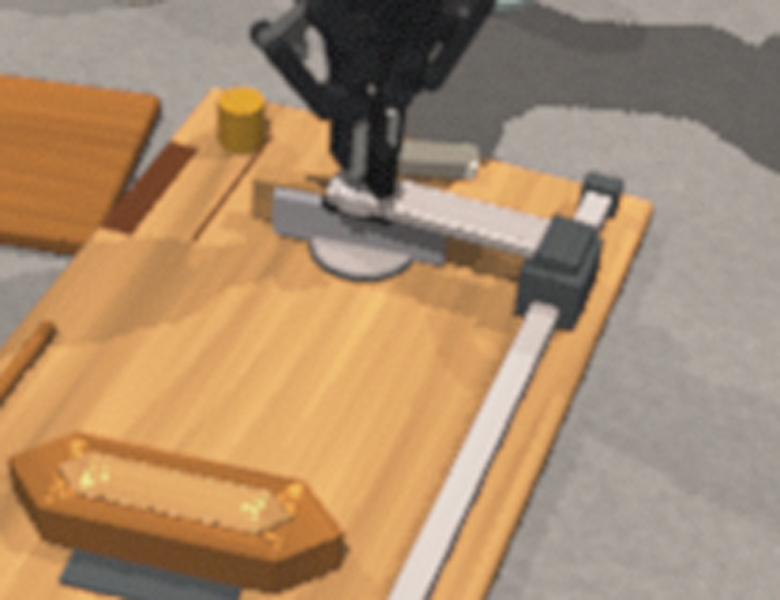

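The fence now lies against the blade, and the advance stopped hard at y = −0.1676 (predicted −0.167) with about 8 N of press. I'll relax the push and release.

>>> {"fn": "apply_moves", "kwargs": {"plan": [{"dx": 0,"dy": 0.001,"dz": 0,"turn": 0,"fingers": 0},{"dx": 0,"dy": 0.001,"dz": 0,"turn": 0,"fingers": 0},{"dx": 0,"dy": 0,"dz": 0,"turn": 0,"fingers": 0}], "force": 40}}

```text
clock: 18.2
ee_pos: [0.5812, -0.1675, 0.0743]
orientation: [-0.0, 0.929, -0.371, -0.0]
wrist_force: [2.2, 4.6, -0.7]
grip_width: 0.116
```

>>> {"fn": "apply_moves", "kwargs": {"plan": [{"dx": 0,"dy": 0,"dz": 0,"turn": 0,"fingers": 0.2},{"dx": 0,"dy": 0,"dz": 0,"turn": 0,"fingers": 0.4},{"dx": 0,"dy": 0,"dz": 0,"turn": 0,"fingers": 0.6},{"dx": 0,"dy": 0,"dz": 0,"turn": 0,"fingers": 0.6},{"dx": 0,"dy": 0,"dz": 0,"turn": 0,"fingers": 0.6}]}}

```text
clock: 18.82
ee_pos: [0.5816, -0.1678, 0.0743]
orientation: [0.0, 0.929, -0.371, 0.0]
wrist_force: [-0.4, -0.5, -0.0]
grip_width: 0.599
```

>>> {"fn": "apply_moves", "kwargs": {"plan": [{"dx": 0,"dy": 0,"dz": 0.01,"turn": 0,"fingers": 0.6},{"dx": 0,"dy": 0,"dz": 0.03,"turn": 0,"fingers": 0.6},{"dx": 0,"dy": 0,"dz": 0.05,"turn": 0,"fingers": 0.6},{"dx": 0,"dy": 0,"dz": 0.05,"turn": 0,"fingers": 0.6},{"dx": -0.0,"dy": 0,"dz": 0.03,"turn": 0,"fingers": 0.6}]}}

```text
clock: 19.45
ee_pos: [0.5822, -0.1681, 0.2479]
orientation: [-0.0, 0.928, -0.371, 0.002]
wrist_force: [0.7, -1.1, -0.0]
grip_width: 0.599
```

>>> {"fn": "apply_moves", "kwargs": {"plan": [{"dx": -0.02,"dy": -0.045,"dz": 0,"turn": 0,"fingers": 0.6},{"dx": -0.02,"dy": -0.045,"dz": 0,"turn": 0,"fingers": 0.6},{"dx": -0.02,"dy": -0.045,"dz": 0,"turn": 0,"fingers": 0.6},{"dx": -0.02,"dy": -0.045,"dz": 0,"turn": 0,"fingers": 0.6},{"dx": -0.02,"dy": -0.045,"dz": 0,"turn": 0,"fingers": 0.6}]}}

```text
clock: 20.08
ee_pos: [0.4808, -0.394, 0.2452]
orientation: [0.0, 0.929, -0.371, 0.0]
wrist_force: [0.1, 0.4, 0.1]
grip_width: 0.599
```

```bash
python3 st.py
python3 - <<'E'
from h import *
for n,a in(('side',(100,260,260,468)),('top',(100,310,205,525))):
    p,d=read_camera(n);a0,a1,b0,b1=a;np.savez(f'pics/{n}6.npz',p=p,d=d);cv2.imwrite(f"pics/{n}6.png",cv2.resize(p[a0:a1,b0:b1,::-1],(780,570),interpolation=cv2.INTER_CUBIC))
    X=cloud(n,d);x,y,z=X[...,0],X[...,1],X[...,2];ok=(d>0)&(x>.48)&(x<.75)&(abs(y)<.3)
    for nm,lo,hi in(('mid',.036,.053),('handle',.09,.104)):
        k=ok&(z>lo)&(z<hi);m,lab,st,ce=cv2.connectedComponentsWithStats(k.astype(np.uint8))
        for i in range(1,m):
            if st[i,4]>60:Q=X[lab==i];print(n,nm,st[i],Q[:,2].mean(),fit(Q))
E
```

```text
20.075 [ 0.4808 -0.394   0.2452] [0.1 0.4 0.1] [ 0.06 -0.05  0.01] yaw -43.582025873970295
side mid [318 124  12  12 120] 0.04499092860896184 (array([ 677.4, -233.6]), array([24. , 26.9]), 21.6)
side mid [327 145  52  21 315] 0.043923390383825 (array([ 590.6, -165.5]), array([ 25.6, 109.7]), 81.4)
side mid [ 262  215   89   38 2007] 0.04376250189220375 (array([596.8,  61.7]), array([157.2,  53.9]), 3.7)
side mid [339 296  14  11  95] 0.03920349305473592 (array([489.3, 161.6]), array([18.2, 16.3]), 2.0)
side handle [348 127  18  19 151] 0.09658838427494314 (array([ 583.2, -165.7]), array([12.2, 55.4]), 48.0)
top mid [482 139  20  19 288] 0.04593471363437451 (array([ 676.7, -234.3]), array([26.7, 26.3]), 32.3)
top mid [ 279  145   37  104 2939] 0.0442162902047449 (array([595.9,  62.1]), array([158.1,  50.1]), 4.7)
top mid [442 167  18  29 412] 0.046268081696386375 (array([ 622.2, -170. ]), array([23.8, 44.7]), 89.5)
top mid [460 211   7  42 184] 0.0473096702781139 (array([ 546.2, -183.3]), array([60.8,  9.2]), 2.2)
top mid [222 260   9  12  98] 0.03939772535755084 (array([489.3, 162.9]), array([16.2, 12.2]), 2.0)
top handle [443 186  31  32 341] 0.09737967121527939 (array([ 581.5, -165.7]), array([12.1, 54. ]), 46.9)
```

View pics/side6.png

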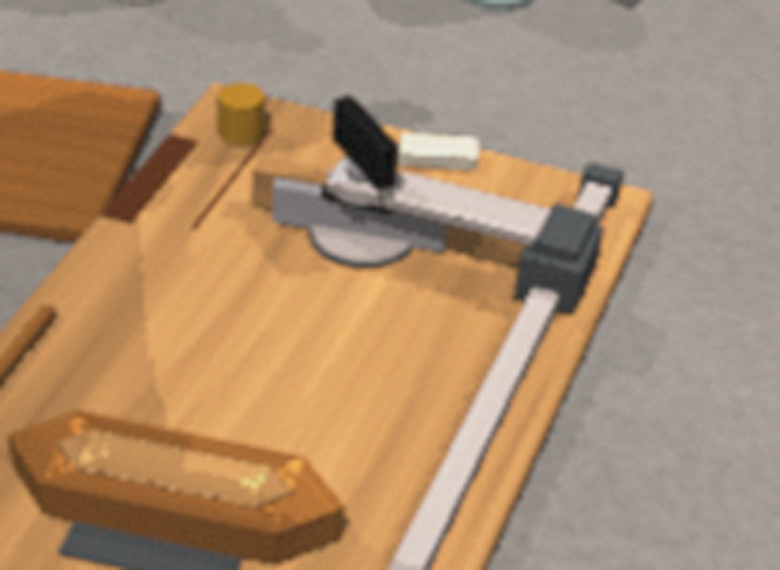

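View pics/top6.png

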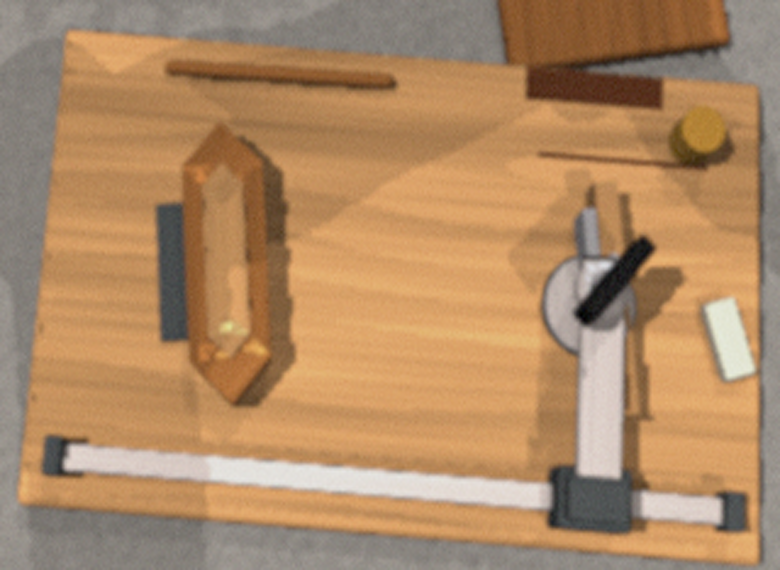

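Run:
```python
from h import *
f=np.load('pics/top6.npz');p=f['p'];X=cloud('top',f['d']);x,y,z=X[...,0],X[...,1],X[...,2]
hsv=cv2.cvtColor(p,cv2.COLOR_RGB2HSV)
k=(z>.043)&(z<.053)&(x>.5)&(x<.66)&(y<-.15)&(y>-.21)&(hsv[...,1]>75)
Q=X[k];print(k.sum(),fit(Q))
# far (-y) edge per pixel row
E=[]
for v in np.unique(np.nonzero(k)[0]):
    u=np.nonzero(k[v])[0].max();E.append(ray('top',u,v,.049)[:2]*1000)
E=np.array(E);print(E.shape)
vx,vy,_,_=cv2.fitLine(E.astype(np.float32),cv2.DIST_HUBER,0,.01,.01).ravel();print(np.degrees(np.arctan2(vy,vx)))
# model side
f0=np.load('pics/top0.npz');k=(z>.03)&(z<.053)&(x>.56)&(x<.63)&(y<.1)&(y>.0)
E=[]
for v in np.unique(np.nonzero(k)[0]):
    u=np.nonzero(k[v])[0].max();E.append(ray('top',u,v,.044)[:2]*1000)
E=np.array(E[2:-2]);vx,vy,_,_=cv2.fitLine(E.astype(np.float32),cv2.DIST_HUBER,0,.01,.01).ravel();print('model',np.degrees(np.arctan2(vy,vx)))
```

```text
397 (array([ 579.8, -173.5]), array([129.4,  22.7]), 4.5)
(68, 2)
4.5286717
model 4.6900773
```

The fence measures about 4.5° and the model 4.7°, which agree within measuring error. The handle is at its stop and nothing else has moved, so I'm handing in.

```bash
python3 -c "from plant import *; print(hand_in())"
```

```text
the job is handed in; nothing more can be done
None
```

The bevel is locked at the model's angle, the fence has been swung flush against its blade, and the job is handed in at about 20 s of the 64 s allowed.

- **Taking the angle:** I slid the bevel by its handle to the model. I pressed with about 13 N while turning the handle clockwise 69° (1.2 rad) until it hit its stop.
- **Setting the fence:** I slid the locked bevel across and pushed the fence with the blade until it stopped flush, with about 8 N at the end. Then I eased off, opened the fingers and moved the arm clear.
- **Last checks:**
  - In the final pictures the fence is at 4.5° and the model's side at 4.7° in the world frame, which agree within what the cameras can resolve.
  - The handle has turned about 68° (about 1.19 rad) from its start, past the 1.0 rad lock point.
  - The blade lies against the fence, the model is at its original pose, and the loose things on the board look unmoved.
- **A check that disagreed:** the wrist moment did not show the turning getting gradually stiffer as described; it rose only at the stop. I therefore relied on the stop and the pictured handle angle to confirm the lock.

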